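# Raise the telescoping bench lamp and hold it up

### The arm

A 6-joint arm with a two-finger parallel gripper is mounted at the origin on the work surface. World frame = base frame: x ahead of the robot, y to its left, z up, the work surface at z = 0. Lengths are in m, angles in degrees, forces in N, time in s.
With the tool pointing down it reaches from about 0.4 to 0.825 m from the base axis. Payload 7 kg.
Tool frame: the origin (TCP) lies at the very end of the fingers, on their centre line; the grasp point (between the pads) lies hold_point_z behind it (hold_point_z is the distance from the TCP to the grasp point, in m); z points along the fingers, y is the direction in which the jaws open and shut (so a half turn about z gives the same grasp; the last joint's range is limited). The gripper opens to 88 mm and grips with 3 to 60 N. Pads are 19 mm wide; open, the fingers measure 130 mm over their backs; the gripper's body (78 mm by 193 mm) begins 47 mm behind the grasp point.
Start: joints at [-48.18, 20.546, 0.682, 0, -70.136, -16.507], TCP at [0.289, -0.61, 0.227] pointing down, gripper open.
Joint ranges: [-176.03, 176.03], [-82.01, 121.73], [-58.28, 71.71], [-173.87, 95.51], [-174.79, -0.11], [-173.66, 173.66]. Speed limits (degrees/s): [136.94, 136.94, 172.46, 180, 180, 180].

### API

Orientations are given as [roll, pitch, yaw] about the fixed x, y, z axes, in that order (R = Rz(yaw) Ry(pitch) Rx(roll)).
In Python, from plant import get_obs, snapshot, close_job, hold_point_z gives the robot as it stands. The module is installed in compiled form; this text tells all that it offers.
- The arm moves only by the tool jog_arm, never from a script. Its argument "commands" is a list of rows, each a list of 4 numbers: the shift along the world's x, y, z in mm, then the turn about the world's z in degrees. In form: [[x, y, z, turn], ...]. A call has exactly 10 rows; each row shifts and turns the commanded pose from where the row before left it; what a row does not reach is not made up. A row lasts 1/12 s, in which the tool goes at most 41.7 mm and 7.16 degrees, less where a joint would pass 70% of its speed; a pose out of reach is approached as far as the arm can. A call is refused whole if a number of a shift passes 41.7 or a number of a turn 7.16, either way. A call with a gripper value outside its range is refused whole. "fingers" is the finger opening in mm, from 0 to 87.6, set as the call begins (left out, the last holds). The fingers move at their own pace and stop on an object; the grip force is fixed at half the most. Time passes only in rows, so rows that do not move let the fingers close, or fill a call up. It gives the time, the measured TCP pose, the force and the opening at its end, in the units of the state.
- get_obs(): the state, without advancing time (a new reading comes with each control period).
- snapshot(name): name is "scene" or "side" or "wrist"; returns a dict with "image" (400x640x3 uint8, red, green, blue), "fov_y" (degrees; the focal length in pixels is half the picture's height over the tangent of half this angle, whatever the lens; pixels are square), "cx", "cy" (the principal point, pixels), "rvec" (rotation vector, rad) and "tvec" (3), from world to camera coordinates, as OpenCV has them; the wrist camera has in their place "mount" (4x4, takes a point from camera to tool coordinates, whose origin is the TCP and whose axes are the flange's). Camera axes: x right, y down, z forward; pixel columns grow to the right and rows downward; lengths in m; the calibration is good to about 2 mm. A picture is of the moment at which its call begins: read the wrist's pose just before it. There is no depth.
- close_job(): hands the job in, once; it reports no verdict.
The state is a dict: "clock": time; "joint_pos": joint angles; "qvel": joint speeds; "tau": joint torques, N m; "tool_pos": TCP position; "orientation": TCP orientation; "force": force on the tool from outside, world axes, zero at the start; "moment": the same for the moment, N m; "opening": finger opening in m.
Only numpy, scipy, OpenCV 4.12 (cv2) and the standard library are available. Lean on these libraries where they do the work, as an engineer would, in place of code of your own. Each camera call takes 0.05 s, during which the arm holds its last target.

### The job

To light the whole work mat, press the round release button on the lamp's foot all the way in, then take the grey knob on top of the lamp and pull the column straight up, past its first stop to its second stop. The column is sprung and sinks if let go, so finish while still holding the knob with the lamp at full height, its foot standing flat on the bench where it was and not lifted, and leave the tray, bottles and spool around it alone.

Things in the scene. Friction and masses are not known exactly. Their poses are not given: they have to be found in the camera images.
- lamp: Bench lamp on a heavy loose foot: a white slab 220 long (its x) x 100 wide (y) x 30 mm high, about 2.6 kg, standing free. Origin: centre of its underside; z up. The release button is at x = -75 mm, y = 0; the telescoping column at x = +45 mm, y = 0, a 26 mm aluminium tube up to 130 mm with a 40 mm collar at its foot. More than about 20 N of upward pull at the knob can lift the foot.
- lamp_bar_end (a point): Far end of the top of the white light bar (170 x 34 x 14 mm) which the column carries. It reaches along the foot's +x, away from the button, from x = +25 to +195 mm; underside 146 mm, top 160 mm above the bench when collapsed; it rises with the column.
- lamp_button_top (a point): Centre of the top of the round white release button, 28 mm in diameter, which stands 12 mm proud of the foot's top (42 mm above the bench) before it is pressed. The nearest tall part, the column, is 120 mm away.
- lamp_button (a joint): Travel of the release button, m: 0 = out, 0.008 = fully in, where it is still 4 mm proud. It takes about 4 N, is pressed straight down and stays in. While it is out, a bolt locks the column down; pressed in by more than 6 mm it frees the column.
- lamp_knob_grip (a point): Grip point of the knob, on its axis: an upright grey cylinder 26 mm in diameter and 40 mm high, standing on the light bar above the column (bottom 160 mm, top 200 mm above the bench when collapsed). This point is 25 mm above the bar's top (185 mm above the bench when collapsed) and rises with the column, by 140 mm in all.
- lamp_knob: The same knob, which swivels on the column; origin at the centre of its underside, on the light bar; z up along the column.
- lamp_upper (a joint): How far the thin upper tube (with bar and knob) stands out of the lower tube, m: 0 = collapsed, 0.07 = its end stop. It is the lighter one and comes out first, at a pull of about 5 N in all: its end is the first stop.
- lamp_lower (a joint): How far the lower tube stands out of the fixed tube, m: 0 = collapsed, 0.07 = its end stop. It follows after the first stop, at a pull of about 8 to 10 N in all: its end is the second stop, full height, beyond which the pull rises steeply. Both tubes are sprung and sink back when let go.
- bead_tray: Bystander: flat clear tray with compartments, 110 x 75 x 20 mm; origin at the centre of its underside.
- water_bottle: Bystander: upright bottle, 56 mm in diameter, 160 mm high; origin at the centre of its underside.
- glue_bottle: Bystander: upright white bottle, 38 mm in diameter, 110 mm high; origin at the centre of its underside.
- thread_spool: Bystander: upright spool of thread, 48 mm in diameter, 60 mm high; origin at the centre of its underside.

How it is judged (in metres and radians):
On the way, in this order (a step that is already met when the one before it is completed fails the run):
1. the release button is pressed in, the column still down (value of joint lamp_button above 0.006 m and value of joint lamp_upper below 0.02 m), for 0.1 s.
2. the column is pulled out by the knob to its first stop (value of joint lamp_upper above 0.063 m and contact force between the fingers and lamp_knob above 1 N), for 0.1 s.
3. the column is pulled out by the knob to its second stop (all of step 2 and value of joint lamp_lower above 0.063 m), for 0.2 s.
At the end, for the whole second after the job is handed in: Button in (over 6 mm); both tubes out to within 7 mm of their end stops (each over 63 of 70 mm); the gripper's fingers hold the knob, at rest; the foot stands flat on the bench (less than 6 mm up, less than 0.05 rad tilted) within 40 mm of where it was (value of joint each of lamp_upper, lamp_lower above 0.063 m and value of joint lamp_button above 0.006 m and contact force between the fingers and lamp_knob above 2 N and linear speed of lamp_knob below 0.03 m/s and height (world z) of lamp below 0.006 m and angle between lamp's own z axis and vertical below 0.05 rad and distance of lamp from where it was at the start of the episode below 0.04 m); the arm keeps its last pose, push and grip.
It fails at once if the lamp's foot is lifted off the bench or tipped (height (world z) of lamp above 0.015 m or angle between lamp's own z axis and vertical above 0.12 rad).
It fails at once if the bead tray is moved by more than 30 mm (distance of bead_tray from where it was at the start of the episode above 0.03 m).
It fails at once if the water bottle is moved by more than 30 mm (distance of water_bottle from where it was at the start of the episode above 0.03 m).
It fails at once if the glue bottle is moved by more than 30 mm (distance of glue_bottle from where it was at the start of the episode above 0.03 m).
It fails at once if the thread spool is moved by more than 30 mm (distance of thread_spool from where it was at the start of the episode above 0.03 m).
It also fails if it takes over 48 s, if anything falls off the work surface, if the arm or the gripper's body presses on something with over 40 N, if the wrist force passes 120 N, or if a joint passes its speed limit or range.

## Working session

There is one attempt and no reset: what is moved stays moved. The work goes in short steps, Python scripts to look and compute and a tool call to move; the robot and the scene stay as the last step left them, time stands still between calls to the robot, and variables do not carry over. Pictures are saved under pics/ and viewed, and the job is handed in when it is done.

Besides the shell and the picture viewer there is one more tool, called after "Emit:" by a JSON object that holds its "api" and its "payload", one argument or row to a line. jog_arm: Moves the arm, as the interface text tells. Its arguments: {"type":"object","properties":{"commands":{"type":"array","items":{"type":"array","items":{"type":"number"}}},"fingers":{"type":"number"}},"required":["commands"]}

```bash
mkdir -p pics; cat > h.py <<'E'
import numpy as np, cv2
from plant import get_obs, snapshot, hold_point_z
def K(s):
    f=200/np.tan(np.radians(s["fov_y"])/2); return np.array([[f,0,s["cx"]],[0,f,s["cy"]],[0,0,1]])
def ray(s,u,v,T=None):
    d=np.linalg.inv(K(s))@np.array([u,v,1.0])
    if "rvec" in s:
        R=cv2.Rodrigues(np.array(s["rvec"],float))[0]; t=np.array(s["tvec"],float).ravel()
        return -R.T@t, R.T@d
    M=T@np.array(s["mount"]); return M[:3,3], M[:3,:3]@d
def onz(s,u,v,z,T=None):
    o,d=ray(s,u,v,T); return o+d*(z-o[2])/d[2]
def proj(s,P):
    return cv2.projectPoints(np.array(P,float).reshape(-1,1,3),np.array(s["rvec"],float),np.array(s["tvec"],float),K(s),None)[0].reshape(-1,2)
E
python3 - <<'E'
from h import *
print(get_obs(), hold_point_z)
for n in ("scene","side","wrist"):
    s=snapshot(n); cv2.imwrite(f"pics/{n}0.png",s["image"][:,:,::-1])
    print(n,{k:v for k,v in s.items() if k!="image"})
    import pickle; pickle.dump(s,open(f"{n}0.pkl","wb"))
E
```

```text
{'clock': 0.0, 'joint_pos': array([-4.81802626e+01,  2.05899871e+01,  6.32745226e-01, -1.93684741e-02,
       -7.01369190e+01, -1.65065532e+01]), 'qvel': array([-0.00143852,  0.0373862 ,  0.0478948 , -0.06530509,  0.00531239,
       -0.12050835]), 'tau': array([ 6.81620240e-04, -5.82713270e+01,  2.93075609e+01,  6.99726373e+00,
        7.39057374e-03, -2.01829639e-04]), 'tool_pos': array([ 0.28835448, -0.60975027,  0.2256336 ]), 'orientation': array([ 1.79904546e+02, -9.29869473e-03, -1.54693404e+02]), 'force': array([-0.16472168,  0.50373068, -0.86317305]), 'moment': array([ 0.03796262, -0.00209976, -0.04323822]), 'opening': 0.08760805907509625} 0.0188
scene {'fov_y': 48.046379043162865, 'cx': 322.69634229102013, 'cy': 204.9487888585901, 'rvec': array([ 1.667106  ,  1.79926555, -0.77327585]), 'tvec': array([ 0.01496079, -0.28069387,  1.47790727])}
side {'fov_y': 55.47401200600371, 'cx': 313.78990848176255, 'cy': 196.23132249407598, 'rvec': array([ 0.63571729, -2.74456876,  1.02275278]), 'tvec': array([0.51902892, 0.26642174, 0.92521446])}
wrist {'fov_y': 65.90707011557636, 'cx': 318.7145225502381, 'cy': 198.53019992066754, 'mount': array([[ 1.21779242e-03, -9.55139399e-01, -2.96154090e-01,
         8.09056327e-02],
       [ 9.99999088e-01,  1.33589404e-03, -1.96430580e-04,
         6.74331398e-04],
       [ 5.83249070e-04, -2.96153581e-01,  9.55140155e-01,
        -1.59463226e-01],
       [ 0.00000000e+00,  0.00000000e+00,  0.00000000e+00,
         1.00000000e+00]])}
```

View pics/scene0.png

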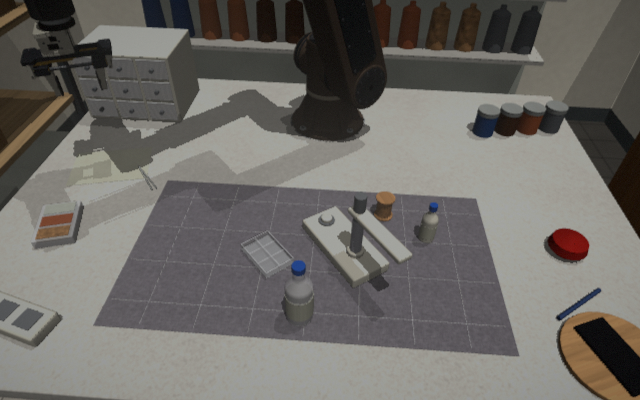

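View pics/side0.png

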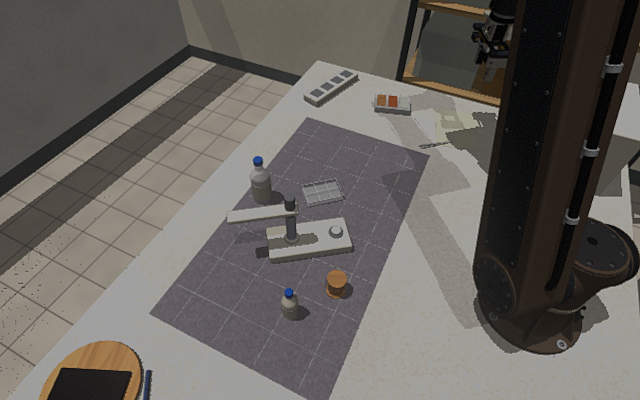

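View pics/wrist0.png

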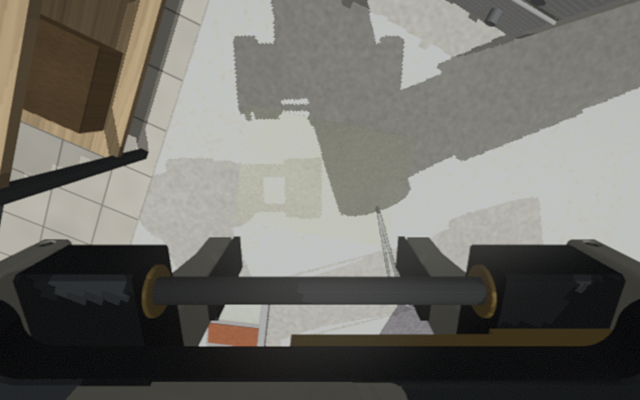

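Scene view: button near (327,217), knob near (360,202), bar end near (410,258). Side view: button near (336,231), knob near (290,202). I'll zoom in on both for accurate pixels.

```bash
python3 - <<'E'
import cv2,numpy as np
a=cv2.imread("pics/scene0.png")[180:300,280:450]; b=cv2.imread("pics/side0.png")[140:270,215:385]
cv2.imwrite("pics/sceneZ.png",cv2.resize(a,None,fx=4.5,fy=4.5,interpolation=cv2.INTER_CUBIC))
cv2.imwrite("pics/sideZ.png",cv2.resize(b,None,fx=4.5,fy=4.5,interpolation=cv2.INTER_CUBIC))
E
```

```text
(no output)
```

View pics/sceneZ.png

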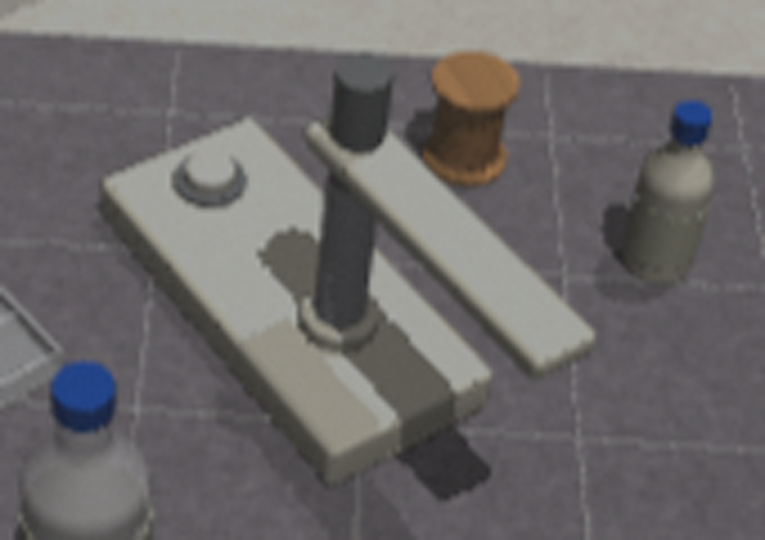

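View pics/sideZ.png

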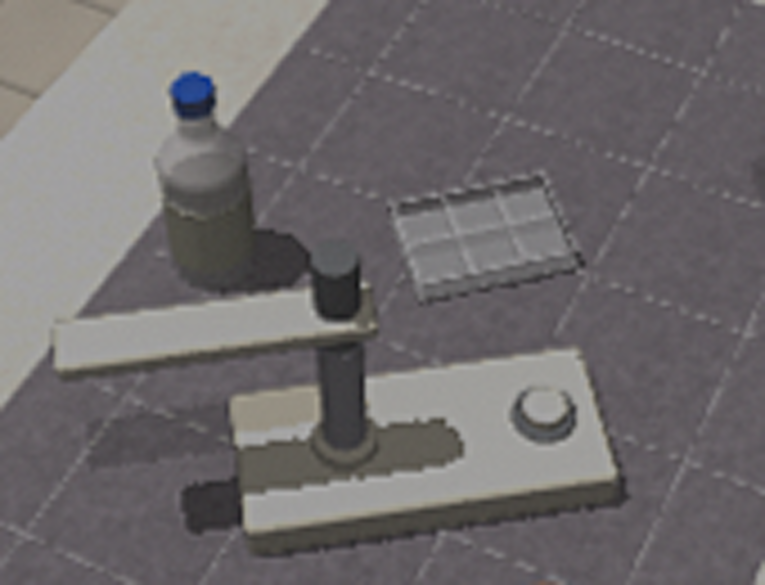

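```bash
cat > m.py <<'E'
from h import *
import pickle
sc=pickle.load(open("scene0.pkl","rb"));si=pickle.load(open("side0.pkl","rb"))
def S(x,y): return (280+(x+.5)/4.5-.5,180+(y+.5)/4.5-.5)
def D(x,y): return (215+(x+.5)/4.5-.5,140+(y+.5)/4.5-.5)
def two(a,b):
    o1,d1=ray(sc,*a);o2,d2=ray(si,*b)
    A=np.stack([d1,-d2],1);t=np.linalg.lstsq(A,o2-o1,rcond=None)[0]
    p,q=o1+t[0]*d1,o2+t[1]*d2
    return (p+q)/2,np.linalg.norm(p-q)
np.set_printoptions(precision=4,suppress=True)
for n,a,b,z in [("button",S(212,164),D(548,401),.042),("knobtop",S(364,73),D(336,256),.2),("barend",S(566,351),D(56,343),.16)]:
    print(n,two(a,b),onz(sc,*a,z),onz(si,*b,z))
# foot top corners
for c in [(102,184),(250,120),(488,378),(330,462)]: print("scene",onz(sc,*S(*c),.03))
for c in [(230,398),(578,350),(617,483),(246,530)]: print("side",onz(si,*D(*c),.03))
for n,a,b in [("water cap",S(83,378),D(193,84)),("spool top",S(475,80),None),("glue cap",S(692,112),None)]:
    print(n,onz(sc,*a,{"w":.16,"s":.06,"g":.11}[n[0]]), onz(si,*b,.16) if b else "")
E
python3 m.py
```

```text
button (array([0.4991, 0.0264, 0.0427]), np.float64(0.004161883258275091)) [0.5002 0.0281 0.042 ] [0.4986 0.0236 0.042 ]
knobtop (array([0.5968, 0.097 , 0.1982]), np.float64(0.0030492298276335555)) [0.6002 0.0981 0.2   ] [0.5957 0.0966 0.2   ]
barend (array([0.7176, 0.1844, 0.1573]), np.float64(0.002770209883554047)) [0.7209 0.185  0.16  ] [0.7155 0.1846 0.16  ]
scene [ 0.5083 -0.0303  0.03  ]
scene [0.4507 0.0465 0.03  ]
scene [0.6268 0.1717 0.03  ]
scene [0.6846 0.0954 0.03  ]
side [0.6741 0.0983 0.03  ]
side [ 0.5004 -0.0284  0.03  ]
side [0.4421 0.0513 0.03  ]
side [0.6191 0.1739 0.03  ]
water cap [ 0.7518 -0.0116  0.16  ] [ 0.7535 -0.0143  0.16  ]
spool top [0.4401 0.1684 0.06  ] 
glue cap [0.5121 0.2693 0.11  ]
```

Emit:
{"api": "jog_arm", "payload": {
  "commands": [
    [10,30,0,0.5],
    [10,32,0,0.5],
    [10,32,0,0.5],
    [11,32,0,0.5],
    [11,32,0,0.5],
    [11,32,0,0.5],
    [11,32,0,0.5],
    [11,32,0,0.5],
    [11,32,0,0.5],
    [11,32,0,0.5]
  ]
}}

```text
clock: 0.98
tool_pos: [0.3956, -0.2906, 0.2265]
orientation: [180.0, 0.0, -149.7]
force: [-0.1, 0.1, 0.2]
opening: 0.0873
```

Emit:
{"api": "jog_arm", "payload": {
  "commands": [
    [11,32,0,0.5],
    [11,32,0,0.5],
    [11,32,0,0.5],
    [11,32,0,0.5],
    [11,32,0,0.5],
    [11,32,0,0.5],
    [10,32,0,0.5],
    [10,32,0,0.5],
    [9,32,0,0.5],
    [9,30,0,0.7]
  ]
}}

```text
clock: 1.82
tool_pos: [0.4996, 0.0277, 0.2266]
orientation: [180.0, 0.0, -144.4]
force: [0.6, -0.7, -1.2]
opening: 0.0875
```

Emit:
{"api": "jog_arm", "payload": {
  "commands": [
    [0,0,0,0],
    [0,0,0,0],
    [0,0,0,0],
    [0,0,0,0],
    [0,0,0,0],
    [0,0,0,0],
    [0,0,0,0],
    [0,0,0,0],
    [0,0,0,0],
    [0,0,0,0]
  ]
}}

```text
clock: 2.65
tool_pos: [0.4996, 0.0256, 0.2266]
orientation: [-180.0, 0.0, -144.5]
force: [0.3, 0.3, 0.0]
opening: 0.0877
```

```bash
cat > w.py <<'E'
from h import *
import sys,pickle
from scipy.spatial.transform import Rotation as Ro
n=sys.argv[1]
o=get_obs();T=np.eye(4);T[:3,:3]=Ro.from_euler("xyz",o["orientation"],degrees=True).as_matrix();T[:3,3]=o["tool_pos"]
s=snapshot("wrist");cv2.imwrite(f"pics/{n}.png",s["image"][:,:,::-1]);pickle.dump((s,T),open(n+".pkl","wb"))
print({k:np.round(o[k],4) for k in ("clock","tool_pos","orientation","force","opening")})
E
python3 w.py w1
```

```text
{'clock': np.float64(2.65), 'tool_pos': array([0.4996, 0.0256, 0.2266]), 'orientation': array([-1.799993e+02,  3.900000e-03, -1.445054e+02]), 'force': array([0.3227, 0.2952, 0.014 ]), 'opening': np.float64(0.0877)}
```

View pics/w1.png

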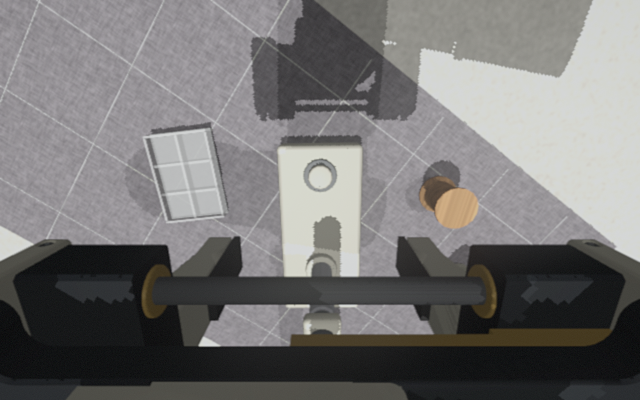

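The button is at (320,176), the foot's rear corners at (279,146) and (361,146), and the foot runs straight down the picture.

```bash
python3 - <<'E'
from h import *
import pickle
s,T=pickle.load(open("w1.pkl","rb"))
g=cv2.cvtColor(s["image"],cv2.COLOR_RGB2GRAY)
c=cv2.resize(s["image"][130:345,260:400,::-1],None,fx=3.5,fy=2.7*1.0,interpolation=cv2.INTER_CUBIC)
cv2.imwrite("pics/w1z.png",c)
hc=cv2.HoughCircles(g[150:205,290:350],cv2.HOUGH_GRADIENT,1,30,param1=80,param2=10,minRadius=9,maxRadius=22);print(hc)
for u,v,z in [(319.8,175.8,.042),(320.3,178,.042),(279,146,.03),(361,146,.03),(285,270,.03),(359,270,.03)]:
    print(u,v,onz(s,u,v,z,T).round(4))
E
```

```text
[[[29.5 27.5 11.8]]]
319.8 175.8 [0.4974 0.0264 0.042 ]
320.3 178 [0.4992 0.0284 0.042 ]
279 146 [ 0.4984 -0.0304  0.03  ]
361 146 [0.4437 0.0461 0.03  ]
285 270 [0.6281 0.0643 0.03  ]
359 270 [0.572  0.1427 0.03  ]
```

View pics/w1z.png

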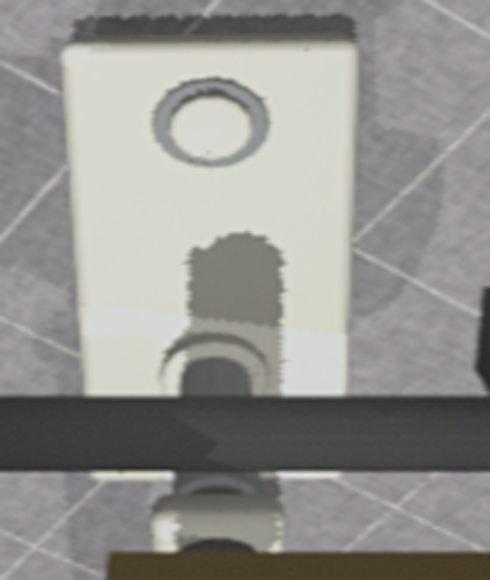

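Emit:
{"api": "jog_arm", "payload": {
  "commands": [
    [0,1,0,0],
    [0,0,-10,0],
    [0,0,-15,0],
    [0,0,-20,0],
    [0,0,-25,0],
    [0,0,-30,0],
    [0,0,-30,0],
    [0,0,-25,0],
    [0,0,-16,0],
    [0,0,0,0]
  ],
  "fingers": 0
}}

```text
clock: 3.53
tool_pos: [0.4968, 0.0258, 0.0516]
orientation: [179.9, -0.4, -144.5]
force: [-0.9, -0.2, -0.5]
opening: 0.0267
```

Emit:
{"api": "jog_arm", "payload": {
  "commands": [
    [0,0,0,0],
    [0,0,-3,0],
    [0,0,-3,0],
    [0,0,-3,0],
    [0,0,-3,0],
    [0,0,-1,0],
    [0,0,0,0],
    [0,0,0,0],
    [0,0,0,0],
    [0,0,0,0]
  ]
}}

```text
clock: 4.37
tool_pos: [0.4997, 0.0269, 0.0427]
orientation: [-180.0, 0.0, -144.5]
force: [-0.5, 0.8, 0.5]
opening: 0.0003
```

Emit:
{"api": "jog_arm", "payload": {
  "commands": [
    [0,0,-1.5,0],
    [0,0,-1.5,0],
    [0,0,-1.5,0],
    [0,0,-1.5,0],
    [0,0,0,0],
    [0,0,0,0],
    [0,0,0,0],
    [0,0,0,0],
    [0,0,0,0],
    [0,0,0,0]
  ]
}}

```text
clock: 5.2
tool_pos: [0.4994, 0.0268, 0.0364]
orientation: [180.0, -0.0, -144.5]
force: [0.2, -0.5, 0.1]
opening: 0.0006
```

Emit:
{"api": "jog_arm", "payload": {
  "commands": [
    [0,0,-1,0],
    [0,0,-1,0],
    [0,0,-0.5,0],
    [0,0,0,0],
    [0,0,0,0],
    [0,0,0,0],
    [0,0,0,0],
    [0,0,0,0],
    [0,0,0,0],
    [0,0,0,0]
  ]
}}

```text
clock: 6.03
tool_pos: [0.4995, 0.0268, 0.0343]
orientation: [-180.0, -0.0, -144.5]
force: [-1.6, -0.6, 5.2]
opening: 0.0006
```

Emit:
{"api": "jog_arm", "payload": {
  "commands": [
    [0,0,-1,0],
    [0,0,-1,0],
    [0,0,0,0],
    [0,0,0,0],
    [0,0,0,0],
    [0,0,0,0],
    [0,0,0,0],
    [0,0,0,0],
    [0,0,0,0],
    [0,0,0,0]
  ]
}}

```text
clock: 6.87
tool_pos: [0.4996, 0.0268, 0.034]
orientation: [-180.0, 0.0, -144.4]
force: [-10.0, 0.4, 28.3]
opening: 0.0004
```

```bash
python3 - <<'E'
from h import *
a=snapshot("scene");b=snapshot("side")
cv2.imwrite("pics/p1.png",np.vstack([cv2.resize(x["image"][y:y+100,u:u+260,::-1],None,fx=3,fy=3,interpolation=cv2.INTER_CUBIC) for x,u,y in((a,220,160),(b,200,160))]))
E
```

```text
(no output)
```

View pics/p1.png

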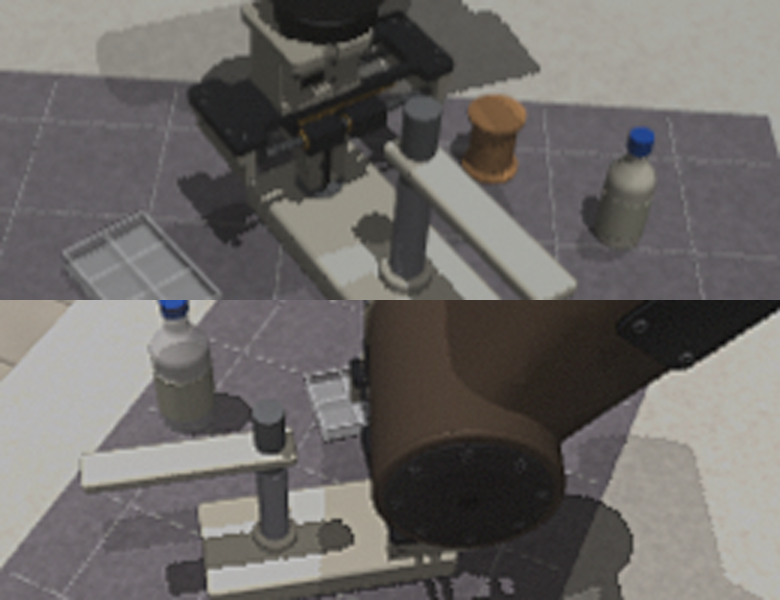

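Emit:
{"api": "jog_arm", "payload": {
  "commands": [
    [0,0,2,0],
    [0,0,10,0],
    [0,0,20,0],
    [0,0,30,0],
    [0,0,30,0],
    [0,0,30,0],
    [0,0,30,0],
    [0,0,30,0],
    [0,0,20,0],
    [0,0,15,0]
  ]
}}

```text
clock: 7.8
tool_pos: [0.5002, 0.027, 0.2515]
orientation: [-180.0, 0.2, -144.5]
force: [0.1, -0.4, -0.8]
opening: 0.0004
```

Emit:
{"api": "jog_arm", "payload": {
  "commands": [
    [0,0,11,0],
    [5,4,0,0],
    [12,9,0,0],
    [12,9,0,0],
    [12,9,0,0],
    [7,4,0,0],
    [0,0,0,0],
    [0,0,0,0],
    [0,0,0,0],
    [0,0,0,0]
  ],
  "fingers": 87
}}

```text
clock: 8.63
tool_pos: [0.5472, 0.0615, 0.2598]
orientation: [180.0, -0.0, -144.5]
force: [-0.7, 0.0, -0.1]
opening: 0.0616
```

```bash
python3 w.py w2; python3 - <<'E'
from h import *
a=snapshot("scene");b=snapshot("side")
cv2.imwrite("pics/p2.png",np.vstack([cv2.resize(x["image"][y:y+100,u:u+260,::-1],None,fx=3,fy=3,interpolation=cv2.INTER_CUBIC) for x,u,y in((a,220,160),(b,200,160))]))
E
```

```text
{'clock': np.float64(8.6333), 'tool_pos': array([0.5472, 0.0615, 0.2598]), 'orientation': array([ 1.799924e+02, -2.800000e-02, -1.444961e+02]), 'force': array([-0.6623,  0.0104, -0.1347]), 'opening': np.float64(0.0616)}
```

View pics/w2.png

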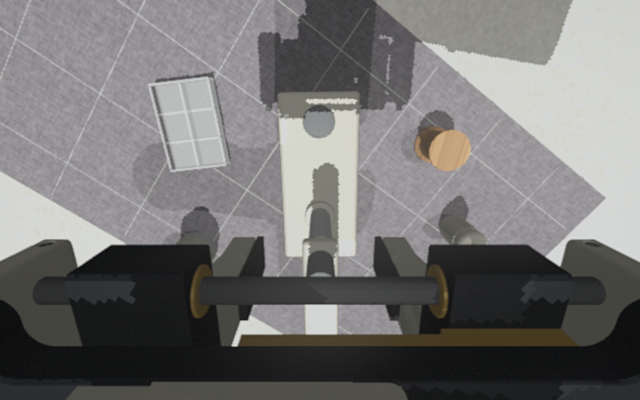

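View pics/p2.png

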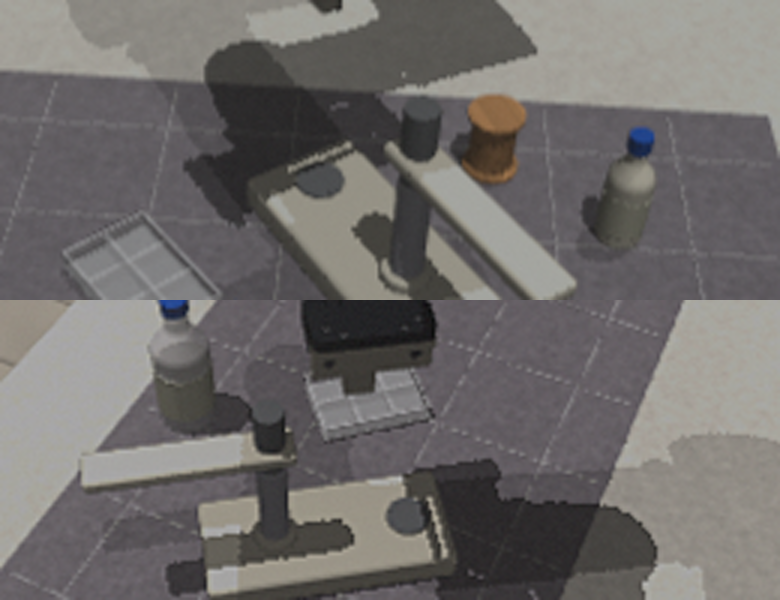

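Emit:
{"api": "jog_arm", "payload": {
  "commands": [
    [6,4,0,0],
    [10,7,0,0],
    [10,7,0,0],
    [10,7,0,0],
    [8,6,0,0],
    [5,4,0,0],
    [0,0,0,0],
    [0,0,0,0],
    [0,0,0,0],
    [0,0,0,0]
  ]
}}

```text
clock: 9.62
tool_pos: [0.5963, 0.0966, 0.2602]
orientation: [180.0, 0.0, -144.5]
force: [-0.3, -0.8, -0.3]
opening: 0.0868
```

```bash
python3 w.py w3; python3 - <<'E'
from h import *
a=snapshot("scene");b=snapshot("side")
cv2.imwrite("pics/p3.png",np.vstack([cv2.resize(x["image"][y:y+100,u:u+260,::-1],None,fx=3,fy=3,interpolation=cv2.INTER_CUBIC) for x,u,y in((a,220,140),(b,200,140))]))
E
```

```text
{'clock': np.float64(9.6167), 'tool_pos': array([0.5963, 0.0966, 0.2602]), 'orientation': array([ 1.799989e+02,  3.400000e-03, -1.444922e+02]), 'force': array([-0.349 , -0.8178, -0.3407]), 'opening': np.float64(0.0868)}
```

View pics/w3.png

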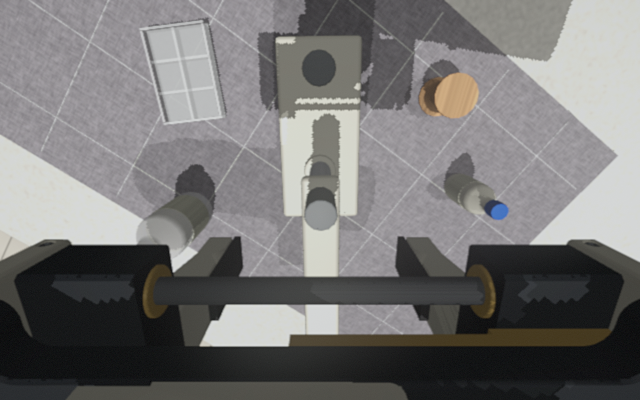

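View pics/p3.png

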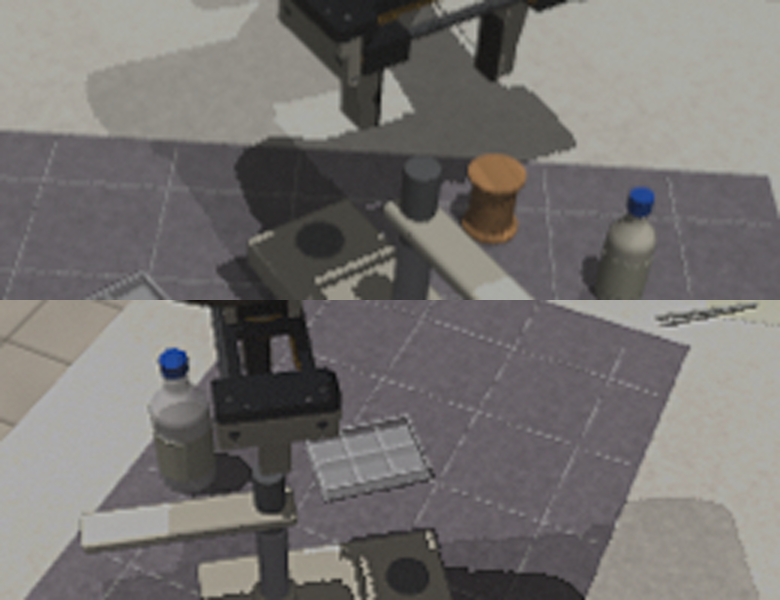

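The knob's top disc shows clearly at about (320,214), so I can measure it.

```bash
python3 - <<'E'
from h import *
import pickle
s,T=pickle.load(open("w3.pkl","rb"))
c=s["image"][180:245,280:365,::-1]
cv2.imwrite("pics/w3z.png",cv2.resize(c,None,fx=8,fy=8,interpolation=cv2.INTER_CUBIC))
g=cv2.cvtColor(s["image"],cv2.COLOR_RGB2GRAY)
print(cv2.HoughCircles(cv2.resize(g[180:245,280:365],None,fx=4,fy=4),cv2.HOUGH_GRADIENT,1,200,param1=80,param2=10,minRadius=50,maxRadius=80))
n=np.array([-.582,.813,0])
for u,v in [(319,213),(320,214),(321,214),(320,216)]: p=onz(s,u,v,.2,T);print(p.round(4),n@p, "tcp",n@T[:3,3])
E
```

```text
[[[162.5 141.5  61.5]]]
[0.5947 0.0967 0.2   ] -0.2675382753918497 tcp -0.26847388973255
[0.5949 0.0978 0.2   ] -0.2667813095400431 tcp -0.26847388973255
[0.5945 0.0984 0.2   ] -0.2660242850035026 tcp -0.26847388973255
[0.5962 0.0987 0.2   ] -0.26677988396029745 tcp -0.26847388973255
```

View pics/w3z.png

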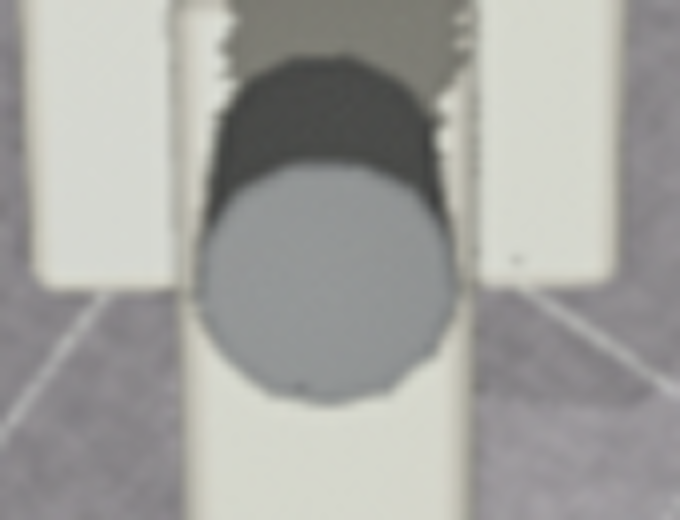

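Emit:
{"api": "jog_arm", "payload": {
  "commands": [
    [-1,1,-4,0],
    [0,0,-10,0],
    [0,0,-14,0],
    [0,0,-16,0],
    [0,0,-16,0],
    [0,0,-14,0],
    [0,0,-10,0],
    [0,0,-6,0],
    [0,0,-2,0],
    [0,0,0,0]
  ]
}}

```text
clock: 10.6
tool_pos: [0.5955, 0.0978, 0.1677]
orientation: [180.0, -0.0, -144.5]
force: [0.2, -0.3, 0.6]
opening: 0.0868
```

Emit:
{"api": "jog_arm", "payload": {
  "commands": [
    [0,0,0,0],
    [0,0,0,0],
    [0,0,0,0],
    [0,0,0,0],
    [0,0,0,0],
    [0,0,0,0],
    [0,0,0,0],
    [0,0,0,0],
    [0,0,0,0],
    [0,0,0,0]
  ],
  "fingers": 36
}}

```text
clock: 11.43
tool_pos: [0.5955, 0.0978, 0.168]
orientation: [180.0, -0.0, -144.5]
force: [-0.4, -0.4, -0.6]
opening: 0.0362
```

```bash
python3 w.py w4; python3 - <<'E'
from h import *
a=snapshot("scene");b=snapshot("side")
cv2.imwrite("pics/p4.png",np.vstack([cv2.resize(x["image"][y:y+75,u:u+130,::-1],None,fx=4,fy=4,interpolation=cv2.INTER_CUBIC) for x,u,y in((a,300,170),(b,220,160))]))
E
```

```text
{'clock': np.float64(11.4333), 'tool_pos': array([0.5955, 0.0978, 0.168 ]), 'orientation': array([ 1.799985e+02, -5.600000e-03, -1.444867e+02]), 'force': array([-0.3885, -0.3583, -0.5846]), 'opening': np.float64(0.0362)}
```

View pics/w4.png

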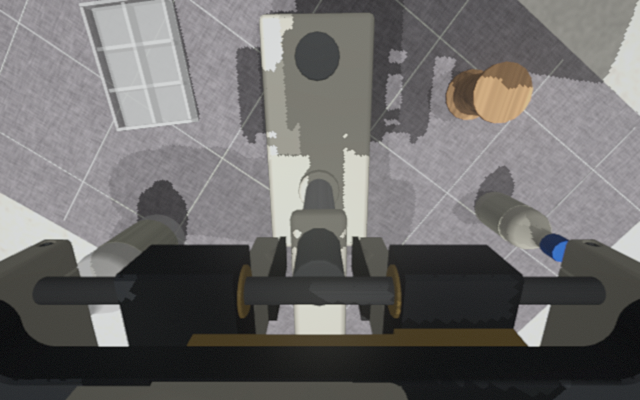

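View pics/p4.png

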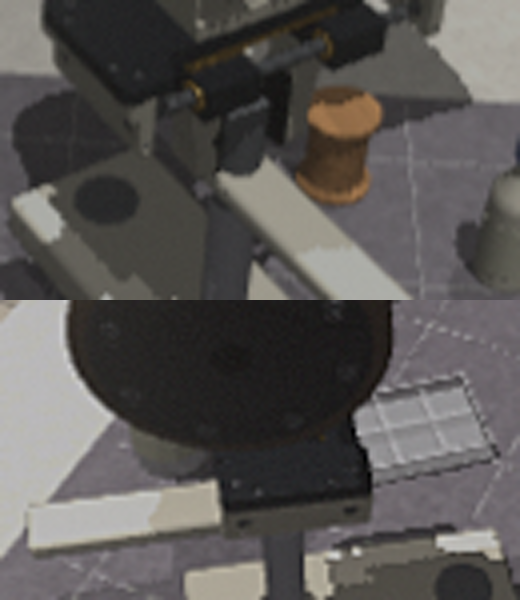

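Knob (about 303–338 at row 255) sits central between the pads (about 285 and 353). Closing the fingers.

Emit:
{"api": "jog_arm", "payload": {
  "commands": [
    [0,0,0,0],
    [0,0,0,0],
    [0,0,0,0],
    [0,0,0,0],
    [0,0,0,0],
    [0,0,0,0],
    [0,0,0,0],
    [0,0,0,0],
    [0,0,0,0],
    [0,0,0,0]
  ],
  "fingers": 0
}}

```text
clock: 12.42
tool_pos: [0.5956, 0.0978, 0.168]
orientation: [-180.0, -0.0, -144.5]
force: [1.4, -0.1, -0.6]
opening: 0.0254
```

```bash
python3 -c "
from h import *
o=get_obs();f=o['force'];print(o['tool_pos'],f,o['moment'],o['opening'],'jaw',f@[-.582,.813,0],'along',f@[.813,.582,0])"
```

```text
[0.59560634 0.09776482 0.16803759] [ 1.38000424 -0.12203545 -0.61722917] [-0.39850514 -0.34908666 -0.00053119] 0.025436170872705097 jaw -0.9023772843688187 along 1.050918813972773
```

Emit:
{"api": "jog_arm", "payload": {
  "commands": [
    [0,0,1,0],
    [0,0,2,0],
    [0,0,2,0],
    [0,0,2.5,0],
    [0,0,2.5,0],
    [0,0,2.5,0],
    [0,0,2.5,0],
    [0,0,2.5,0],
    [0,0,1.5,0],
    [0,0,0,0]
  ]
}}

```text
clock: 13.25
tool_pos: [0.5956, 0.0978, 0.1875]
orientation: [-180.0, 0.0, -144.5]
force: [0.0, -1.7, -2.8]
opening: 0.0252
```

```bash
cat > st.py <<'E'
from h import *
import sys
o=get_obs();f=o['force'];print(o['tool_pos'],f,o['opening'],'jaw',f@[-.582,.813,0],'along',f@[.813,.582,0])
a=snapshot("scene");b=snapshot("side")
cv2.imwrite(f"pics/{sys.argv[1]}.png",np.vstack([cv2.resize(x["image"][y:y+100,u:u+260,::-1],None,fx=3,fy=3,interpolation=cv2.INTER_CUBIC) for x,u,y in((a,250,170),(b,200,160))]))
E
python3 st.py q1
```

```text
[0.59560072 0.09780225 0.18754707] [ 0.01781485 -1.67011977 -2.84975157] 0.025202940765964448 jaw -1.3681756192008896 along -0.9575262320324809
```

View pics/q1.png

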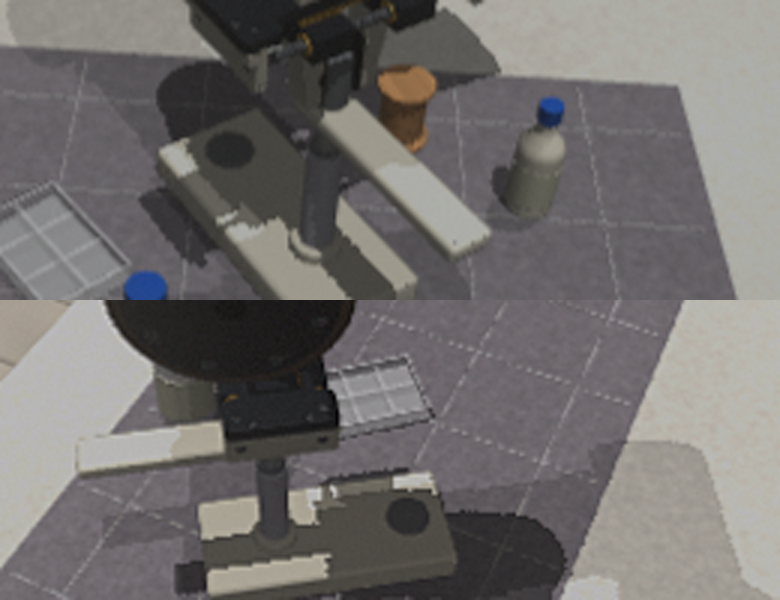

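The bar and knob have risen about 19 mm and the foot hasn't moved. Continuing the pull.

Emit:
{"api": "jog_arm", "payload": {
  "commands": [
    [0,0,1.5,0],
    [0,0,3,0],
    [0,0,3,0],
    [0,0,3,0],
    [0,0,3,0],
    [0,0,3,0],
    [0,0,3,0],
    [0,0,3,0],
    [0,0,1.5,0],
    [0,0,0,0]
  ]
}}

```text
clock: 14.18
tool_pos: [0.5956, 0.0978, 0.2116]
orientation: [-180.0, 0.0, -144.5]
force: [1.0, -0.9, -3.8]
opening: 0.0252
```

Emit:
{"api": "jog_arm", "payload": {
  "commands": [
    [0,0,1.5,0],
    [0,0,3,0],
    [0,0,3,0],
    [0,0,3,0],
    [0,0,3,0],
    [0,0,3,0],
    [0,0,3,0],
    [0,0,3,0],
    [0,0,1.5,0],
    [0,0,0,0]
  ]
}}

```text
clock: 15.02
tool_pos: [0.5956, 0.0978, 0.2356]
orientation: [-180.0, 0.0, -144.5]
force: [0.9, -0.8, -3.9]
opening: 0.0257
```

Emit:
{"api": "jog_arm", "payload": {
  "commands": [
    [0,0,1,0],
    [0,0,2,0],
    [0,0,2,0],
    [0,0,2,0],
    [0,0,2,0],
    [0,0,2,0],
    [0,0,2,0],
    [0,0,2,0],
    [0,0,1,0],
    [0,0,0,0]
  ]
}}

```text
clock: 15.85
tool_pos: [0.5956, 0.0979, 0.2514]
orientation: [-180.0, 0.0, -144.5]
force: [0.5, -1.1, -5.4]
opening: 0.0252
```

```bash
python3 st.py q2
```

```text
[0.59557717 0.09785065 0.25141664] [ 0.4955378  -1.1265729  -5.41573635] 0.02523490933890864 jaw -1.204306763422669 along -0.25279319635895053
```

View pics/q2.png

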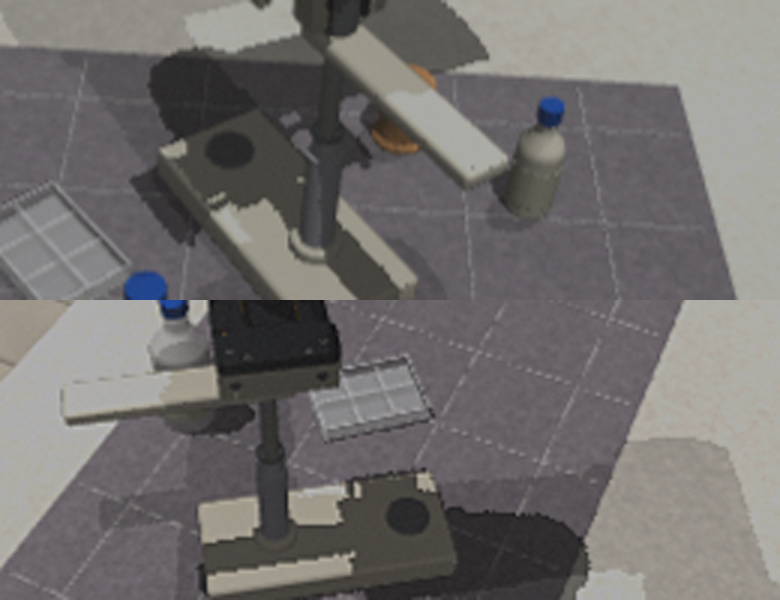

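First stop passed: 83 mm risen, with the thin tube fully out and the foot still flat. Pulling on.

Emit:
{"api": "jog_arm", "payload": {
  "commands": [
    [0,0,1,0],
    [0,0,2.5,0],
    [0,0,2.5,0],
    [0,0,2.5,0],
    [0,0,2.5,0],
    [0,0,2.5,0],
    [0,0,2.5,0],
    [0,0,2.5,0],
    [0,0,1.5,0],
    [0,0,0,0]
  ]
}}

```text
clock: 16.78
tool_pos: [0.5956, 0.0978, 0.2716]
orientation: [-180.0, 0.0, -144.5]
force: [0.8, -1.4, -4.9]
opening: 0.0251
```

Emit:
{"api": "jog_arm", "payload": {
  "commands": [
    [0,0,1,0],
    [0,0,2.5,0],
    [0,0,2.5,0],
    [0,0,2.5,0],
    [0,0,2.5,0],
    [0,0,2.5,0],
    [0,0,2.5,0],
    [0,0,2.5,0],
    [0,0,1.5,0],
    [0,0,0,0]
  ]
}}

```text
clock: 17.62
tool_pos: [0.5956, 0.0979, 0.2916]
orientation: [-180.0, 0.0, -144.5]
force: [0.0, -1.0, -6.4]
opening: 0.0254
```

Emit:
{"api": "jog_arm", "payload": {
  "commands": [
    [0,0,1,0],
    [0,0,1,0],
    [0,0,1,0],
    [0,0,1,0],
    [0,0,1,0],
    [0,0,1,0],
    [0,0,1,0],
    [0,0,1,0],
    [0,0,1,0],
    [0,0,0,0]
  ]
}}

```text
clock: 18.45
tool_pos: [0.5956, 0.0978, 0.3003]
orientation: [-180.0, 0.0, -144.5]
force: [0.4, -2.0, -7.5]
opening: 0.0253
```

```bash
python3 st.py q3
```

```text
[0.59562374 0.09781676 0.30033453] [ 0.38650457 -1.99181484 -7.49530376] 0.025324851027975773 jaw -1.8442911265796886 along -0.8450080204267236
```

View pics/q3.png

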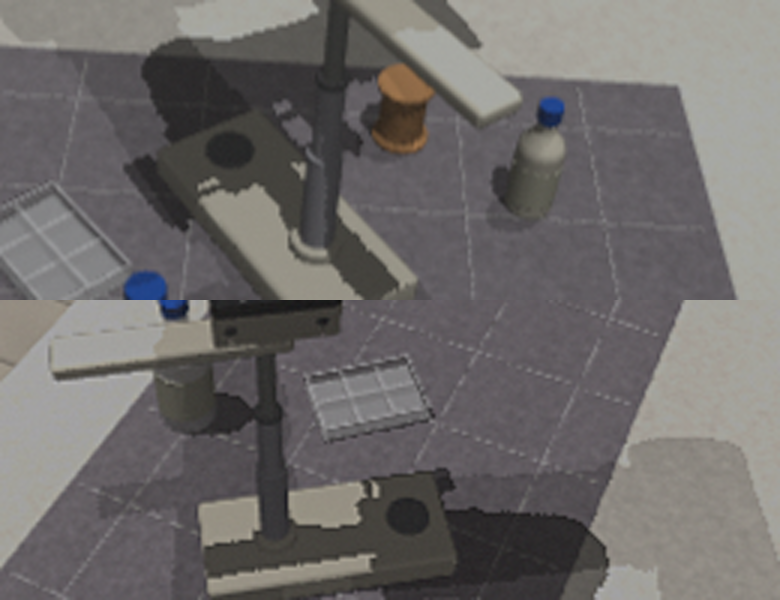

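Emit:
{"api": "jog_arm", "payload": {
  "commands": [
    [0,0,0.5,0],
    [0,0,0.5,0],
    [0,0,0.5,0],
    [0,0,0.5,0],
    [0,0,0.5,0],
    [0,0,0.5,0],
    [0,0,0.5,0],
    [0,0,0.5,0],
    [0,0,0.5,0],
    [0,0,0.5,0]
  ]
}}

```text
clock: 19.38
tool_pos: [0.5955, 0.0978, 0.3051]
orientation: [180.0, -0.0, -144.5]
force: [1.9, -1.7, -8.2]
opening: 0.0254
```

Emit:
{"api": "jog_arm", "payload": {
  "commands": [
    [0,0,0.5,0],
    [0,0,0.5,0],
    [0,0,0.3,0],
    [0,0,0.2,0],
    [0,0,0,0],
    [0,0,0,0],
    [0,0,0,0],
    [0,0,0,0],
    [0,0,0,0],
    [0,0,0,0]
  ]
}}

```text
clock: 20.22
tool_pos: [0.5956, 0.0978, 0.3066]
orientation: [-180.0, 0.0, -144.5]
force: [0.0, -1.0, -8.1]
opening: 0.0252
```

```bash
python3 st.py q4; python3 w.py w5
```

```text
[0.59558883 0.09782976 0.30661622] [ 0.02576847 -1.01925865 -8.1194759 ] 0.025207698572524993 jaw -0.8436545316434451 along -0.572258772249322
{'clock': np.float64(20.3167), 'tool_pos': array([0.5956, 0.0978, 0.3066]), 'orientation': array([-1.799980e+02,  3.500000e-03, -1.444856e+02]), 'force': array([ 1.0806, -0.8514, -8.4016]), 'opening': np.float64(0.0255)}
```

View pics/q4.png

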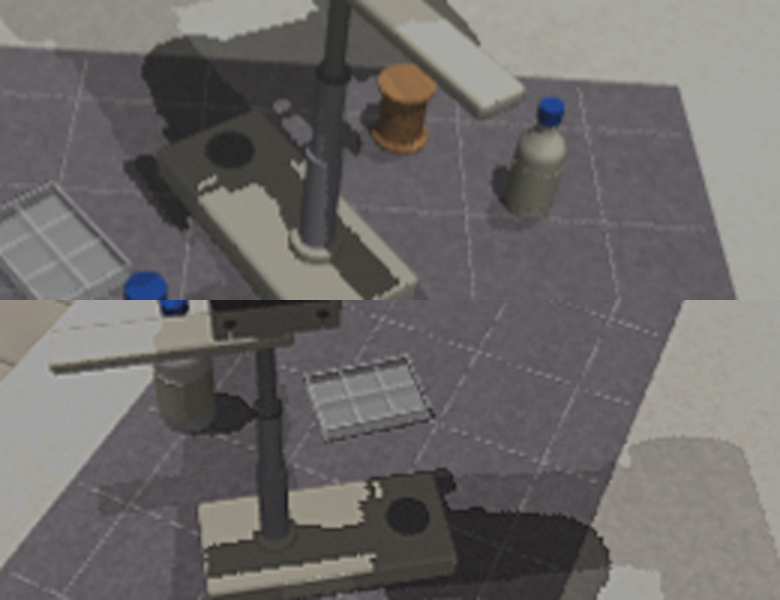

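View pics/w5.png

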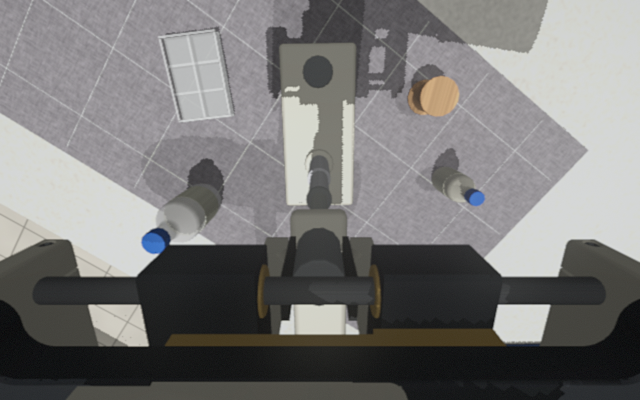

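No slip: the bar's rear edge in the wrist view is at row 210, and it was at 208 before the lift. 138.6 mm risen. I'll creep up until the pull starts to rise.

Emit:
{"api": "jog_arm", "payload": {
  "commands": [
    [0,0,0.3,0],
    [0,0,0.2,0],
    [0,0,0.2,0],
    [0,0,0.2,0],
    [0,0,0.2,0],
    [0,0,0.2,0],
    [0,0,0,0],
    [0,0,0,0],
    [0,0,0,0],
    [0,0,0,0]
  ]
}}

```text
clock: 21.2
tool_pos: [0.5956, 0.0978, 0.3079]
orientation: [-180.0, -0.0, -144.5]
force: [0.9, -1.9, -9.0]
opening: 0.0253
```

Emit:
{"api": "jog_arm", "payload": {
  "commands": [
    [0,0,0.2,0],
    [0,0,0.2,0],
    [0,0,0.1,0],
    [0,0,0,0],
    [0,0,0,0],
    [0,0,0,0],
    [0,0,0,0],
    [0,0,0,0],
    [0,0,0,0],
    [0,0,0,0]
  ]
}}

```text
clock: 22.03
tool_pos: [0.5956, 0.0978, 0.3083]
orientation: [180.0, -0.0, -144.5]
force: [1.6, -1.1, -9.6]
opening: 0.0253
```

```bash
python3 - <<'E'
from h import *
o=get_obs();print(o["tool_pos"],o["force"],o["opening"])
import pickle
sc0=pickle.load(open("scene0.pkl","rb"))
s=snapshot("scene");d=cv2.absdiff(s["image"],sc0["image"])
cv2.imwrite("pics/q5.png",cv2.resize(s["image"][60:300,220:460,::-1],None,fx=2.5,fy=2.5,interpolation=cv2.INTER_CUBIC))
E
```

```text
[0.59555622 0.09783606 0.30828387] [ 1.62537281 -1.08933007 -9.60627321] 0.025334588132837073
```

View pics/q5.png

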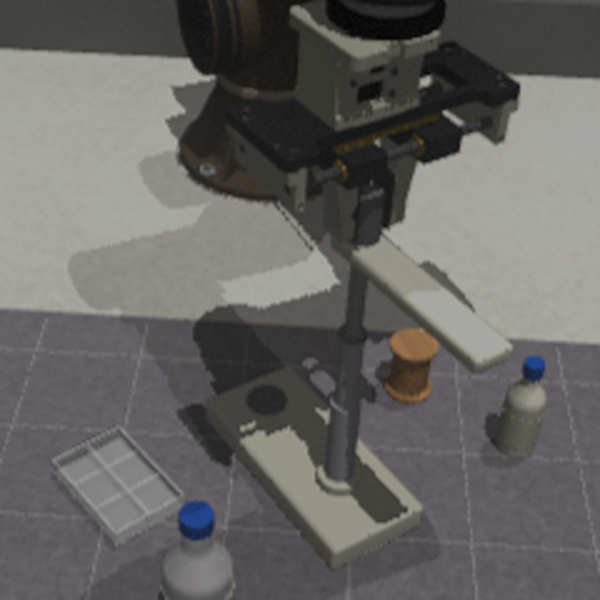

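```bash
python3 - <<'E'
from h import *
s=snapshot("scene")
d=np.array([.813,.582])
c=np.array([.597,.0972])
for z0 in (.16,): print("barend collapsed px",proj(s,[.7195,.1848,.16]), "meas", 280+566/4.5,180+351/4.5)
for z in (.29,.295,.30,.305): print(z,(proj(s,[.7195,.1848,z])-[220,60])*2.5)
for z in (.13,.20): print("tube top",z,(proj(s,[*c,z])-[220,60])*2.5)
o=get_obs();print(o["force"])
E
```

```text
barend collapsed px [[405.24947869 257.03898388]] meas 405.77777777777777 258.0
0.29 [[491.03623289 363.69582273]]
0.295 [[492.24177107 358.12858067]]
0.3 [[493.45833755 352.51040933]]
0.305 [[494.68608435 346.84060665]]
tube top 0.13 [[344.01769131 399.26920662]]
tube top 0.2 [[350.20773747 336.86169836]]
[  0.89293631  -2.01974796 -10.42205405]
```

Bar end at (493,355) in the zoomed picture matches a full-height bar (z about 0.30 m), and the tube shoulders fit 130 and 200 mm. The pull has started rising (9 to 10 N) and the foot is flat. Handing in.

```bash
python3 -c "
from plant import get_obs,close_job
o=get_obs();print(o['clock'],o['force'],o['qvel'].round(3));print(close_job())"
```

```text
22.1333 [  0.89293631  -2.01974796 -10.42205405] [-0.066  0.032  0.006 -0.006  0.037 -0.031]
the job is handed in; nothing more can be done
None
```

I pressed the release button fully in, gripped the knob and pulled the column straight up past its first stop to full height. I handed the job in still holding the knob, at 22.1 s of the 48 s allowed. No verdict was reported.

**Button:** the fingertips stopped hard at z = 34 mm with 28 N, which is the fully-in height. The column stayed down while I pressed. Afterwards the button lay in shadow, so I could not read its height from the pictures. The column coming free confirms it was in.

**Column:** the knob rose 140.3 mm by the tool position. In the scene view, the bar end matches a height of about 0.30 m, and the tube shoulders match 130 and 200 mm. The wrist view, checked at 138.6 mm, showed no sign of the knob slipping.

**Pull and foot:** the pull was about 10 N and had only just begun to rise, so the column is held right at the second stop, not hard against it. The last pictures show the foot flat and in place.

**Surroundings:** the tray, bottles and spool look unmoved in the pictures.

**Disagreements:** before the grasp, the camera views differed by 2–5 mm on where the knob and button were. I settled the grip position on the wrist view, and the sideways force after closing was only about 1 N.

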